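# Latch the end cap onto the filter housing

### The arm

A 6-joint arm with a two-finger parallel gripper is mounted at the origin on the work surface. World frame = base frame: x ahead of the robot, y to its left, z up, the work surface at z = 0. Lengths are in m, angles in rad, forces in N, time in s.
With the tool pointing down it reaches from about 0.35 to 0.975 m from the base axis. Payload 4.9 kg.
Tool frame: the origin (TCP) lies midway between the tips of the shut fingers; the grasp point (between the pads) lies 19 mm behind it; z points along the fingers, y is the line along which they close (so a half turn about z gives the same grasp; the last joint's range is limited). The gripper opens to 85 mm and grips with 20 to 120 N. Pads are 22 mm wide; open, the fingers measure 114 mm over their backs; the gripper's body (76 mm by 85 mm) begins 54 mm behind the grasp point. The pads swing forward as they close: fully open they stand 13 mm farther back than shut.
Start: joints at [1.066, 0.053, 1.613, -0, 1.476, -0.119], TCP at [0.235, 0.579, 0.202] pointing down, gripper open.
Joint ranges: [-3.01, 3.01], [-1.01, 2.22], [0.06, 2.58], [-1.02, 4.17], [0.09, 2.62], [-3.14, 3.14]. Speed limits (rad/s): [2.57, 2.57, 3.14, 3.14, 3.14, 3.14].

### API

Orientations are given as a unit quaternion [w, x, y, z].
In Python, from plant import state, grab_frame, job_done, cut_out, place_of gives the robot as it stands.
- The arm moves only by the tool jog_arm, never from a script. Its argument "motion" is text: rows parted by semicolons, each of 7 numbers parted by spaces: the opening in per cent of the stroke, from 0 (shut) to 100 (fully open), then the shift along the tool's x, y, z as a fraction of full scale, then the turn, a rotation vector about the tool's x, y, z as a fraction of full scale. A call has exactly 5 rows; each row is the pose to reach, as a shift and turn from the pose commanded when the call began, along the tool's axes at that moment; what a row does not reach only later rows make up. Full scale, the value 1, is 50 cm for a shift and 1.5 rad for a turn. A row lasts 1/8 s, in which the tool goes at most 62.5 mm and 10.7 degrees, less where a joint would pass 70% of its speed; a pose out of reach is approached as far as the arm can. A call with a number of a shift or a turn outside -1 to 1 is refused whole. A call with a gripper value outside its range is refused whole. The fingers move at their own pace and stop on an object; the grip force is fixed at half the most. Time passes only in rows, so rows that repeat a pose let the fingers close, or fill a call up. It gives the time, the measured TCP pose, the force, the opening and the grip force at its end, in the units of the state.
- state(): the state, without advancing time (a new reading comes with each control period).
- grab_frame(name): name is "side" or "top"; returns a dict with "color" (384x512x3 uint8, red, green, blue), "range_z" (384x512 float32, m along the optical axis (not along the pixel's ray), 0 where there is no reading), "intrinsics" (3x3 intrinsics, pixels), "world_from_camera" (4x4, takes a point from camera to world coordinates). Camera axes: x right, y up, looking along -z (the intrinsics and any distortion apply to the point x, -y, -z); pixel columns grow to the right and rows downward; lengths in m; the calibration is good to about 2 mm. A picture is of the moment at which its call begins.
- job_done(): hands the job in; it is judged then, once.
Trained networks look in the newest picture that a camera, given by its name, has taken for a name from the list of things; names that differ only in an ending like _2 or _b are one class to them, and where a whole thing is asked for, a point or a joint stands for the part that bears it (a point fixed in the world has none). Each returns a list of dicts, best first, with "p" (0 to 1); they miss things now and then, are a little off and sometimes report something else, mostly with a low value. They report only what shows in the picture. A call takes as long as a camera call. They do not tell look-alikes from the thing itself.
- cut_out(camera, thing): "pixels" (384x512 bool, what is visible of it).
- place_of(camera, thing): "at" ([x, y, z] in m, in world coordinates, good to about 4 mm: a listed point, or the origin of a listed thing).
The state is a dict: "time": time; "joint_pos": joint angles; "joint_vel": joint speeds; "joint_efforts": joint torques, N m; "tool_pos": TCP position; "tool_rot": TCP orientation; "contact_force": force on the tool from outside, world axes, zero at the start; "ft_torque": the same for the moment, N m; "gripper_width": opening from 0.0 (shut) to 1.0 (fully open); "grasp_force": force on a finger pad.
Only numpy, scipy, OpenCV 4.12 (cv2) and the standard library are available. Lean on these libraries where they do the work, as an engineer would, in place of code of your own. Each camera call takes 0.05 s, during which the arm holds its last target. There are 200 camera calls.

### The job

Close the toggle latch on the filter housing: draw the bail out over the keeper of the loose blue end cap, hook its bar behind the keeper under the lip, then lay the red lever back past centre onto its stop, so that the cap is pulled shut, and set it with one firm press of 12 to 30 N (about 20) on the closed lever for half a second, and let go. Feel your way: keep the push on the lever under 30 N throughout, and never press the bail onto the cap or keeper with more than 20 N while the lever is up. Leave the four things standing around where they are.

Things in the scene. Friction and masses are not known exactly. Their poses are not given: they have to be found in the camera images.
- housing: White filter housing on a cradle plate (x -120 to 150, y +-85 mm, 10 thick), all fixed. Origin on the table below the lever pivot; x points along the latch from housing to cap, y along the lever's hinge, z up. Box: x -70 to 30, y +-55, z 10 to 52 mm; mating face at x = 30 with horns (|y| 37 to 55) up to z = 82. Two lipped rails (|y| 61 to 75.5, up to z = 21) guide the cap along x.
- pivot (a point): Hinge axis of the lever, 64 mm above the table, in the housing's middle plane. Axes as the housing's.
- lever (a joint): Lever angle, rad: 0 = crank straight up, red handle leaning 14 degrees towards the cap; grows as it is laid back, away from the cap. Range -0.17 to 1.658 (hard stop: closed, handle 9 degrees above level); dead centre about 1.57. Friction 0.10 Nm: stays where left. Starts 0.45 to 0.85, too far back for the bail to reach over the keeper. Closing takes some 2 to 6 N at the press point.
- handle: The lever: steel crank and red plastic handle, a bar 22 mm wide along y, 10 mm thick, reaching from 10 to 85 mm from the pivot. Origin at the pivot, turning with the lever. Past dead centre it does not snap shut by itself: press it down onto the stop, which is hard, then set it with the firm press.
- press (a point): Point in the middle of the handle's cap-side face (the upper face once it is laid back), 65 mm along the handle from the pivot: where to push.
- bail: Steel wire loop. Origin on its hinge, x along its two wires (at y +-24 mm, 5.6 mm thick) to the bar, 96 mm away. It stretches like a spring, 12 N per mm. The hinge (friction 0.06 Nm, stays where left) is on the crank, (-sin q, cos q) x 25 mm from the pivot in the housing's x, z, q being the lever angle: pulling the bail out swings the lever forward. It starts pointing up over the cap.
- bar (a point): Middle of the bail's cross bar, 8 mm thick, 48 mm long along y: the part that hooks behind the keeper.
- tab (a point): Middle of the yellow grip barrel of the bail, 12 mm thick and 20 mm long along y, 22 mm beyond the bar and 20 mm above it in the bail's frame. Pinched at its two ends (along y) it can turn in the fingers.
- cap: Loose blue end cap, about 0.6 kg, on the cradle plate 4 to 9 mm short of shut; it slides on two runners under the rails' lips. Origin in the middle of the lower edge of its mating face, x outwards, z up. Box: x 0 to 55, y +-57, z 0 to 48 mm, with horns at the mating face (|y| 37 to 55) to z = 74. Shut, its origin is 30 mm from the housing's along x.
- keeper (a point): Where the bar's centre sits when hooked: 45 mm out from the cap's mating face, 6 mm above its top. The steel keeper's post (24 mm wide along y) ends 4 mm inward of this point; its lip, on top of the post, overhangs to 1 mm beyond this point, 10 to 14 mm above it. The bar must pass outside the lip, go down and slip inward under it.
- seam (a point): Middle of the housing's mating face, 30 mm above the table.
- jar: Bystander: jar with a blue lid, 60 mm across, 85 mm tall; origin under its centre.
- bin: Bystander: empty blue parts bin 130 x 100 x 60 mm; origin under its centre.
- spacer: Bystander: clear ring 90 mm across, 14 mm tall; origin under its centre.
- driver: Bystander: screwdriver, 170 mm long, lying; origin under its middle.
Not all that is in view belongs to the job. What is shaped like the cap but turquoise is not meant.

How it is judged:
By the outcome, as a careful person would: the job done as asked, in the order asked, and still so for the second after the job is handed in, with the robot touching nothing.
It also fails if it takes over 72 s, if anything falls off the work surface, if the arm or the gripper's body presses on something with over 40 N, if the wrist force passes 120 N, or if a joint passes its speed limit or range.

## Working session

There is one attempt and no reset: what is moved stays moved. The work goes in short steps, Python scripts to look and compute and a tool call to move; the robot and the scene stay as the last step left them, time stands still between calls to the robot, and variables do not carry over. Pictures are saved under pics/ and viewed, at most 10 in all, crops included, and the job is handed in when it is done.

Besides the shell and the picture viewer there is one more tool, called after "Emit:" as a command line: name --argument value ..., lists and objects as JSON in quotes. jog_arm: Moves the arm, as the interface text tells. Shift numbers are shares of 50 cm and turn numbers shares of 1.5 rad, none past 1 either way. Its arguments: {"type":"object","properties":{"motion":{"type":"string"}},"required":["motion"]}

```bash
mkdir -p pics; cat > h.py <<'E'
from plant import *
import numpy as np, cv2
from scipy.spatial.transform import Rotation as R
def cloud(f):
    K=f["intrinsics"];z=f["range_z"];v,u=np.mgrid[:384,:512]
    p=np.stack([(u-K[0,2])/K[0,0]*z,-(v-K[1,2])/K[1,1]*z,-z],-1)
    T=f["world_from_camera"];return p@T[:3,:3].T+T[:3,3]
E
python3 - <<'E'
from h import *
s=state();print({k:np.round(v,3) for k,v in s.items()})
ims=[]
for c in("side","top"):
    f=grab_frame(c);np.savez(c+".npz",**f);ims.append(f["color"])
    print(c,f["intrinsics"].round(1).tolist(),f["world_from_camera"].round(3).tolist())
    for n in("housing","pivot","press","bar","tab","cap","keeper","seam","jar","bin","spacer","driver"):
        print(n,[(np.round(d["at"],3).tolist(),round(d["p"],2)) for d in place_of(c,n)[:3]])
    cv2.imwrite(f"pics/{c}0.png",cv2.resize(f["color"][...,::-1],(768,576)))
E
```

```text
{'time': np.float64(0.0), 'joint_pos': array([ 1.066,  0.053,  1.614,  0.   ,  1.476, -0.119]), 'joint_vel': array([-0.001,  0.001, -0.001, -0.   , -0.002, -0.   ]), 'joint_efforts': array([-1.0000e-03, -3.9370e+01, -3.7016e+01, -0.0000e+00,  7.0000e-03,
        0.0000e+00]), 'tool_pos': array([0.235, 0.578, 0.201]), 'tool_rot': array([-0.   ,  0.192,  0.981, -0.001]), 'contact_force': array([ 0.188, -0.411, -0.715]), 'ft_torque': array([-0.013, -0.032,  0.044]), 'grasp_force': np.float64(0.0), 'gripper_width': np.float64(0.997)}
side [[365.1, 0.0, 249.7], [0.0, 365.1, 189.1], [0.0, 0.0, 1.0]] [[0.794, 0.422, -0.438, 0.196], [-0.608, 0.567, -0.556, -0.518], [0.014, 0.707, 0.707, 0.78], [0.0, 0.0, 0.0, 1.0]]
housing [([0.539, -0.046, -0.001], 0.68)]
pivot [([0.538, -0.045, 0.066], 0.74)]
press [([0.519, -0.042, 0.125], 0.76)]
bar [([0.589, -0.065, 0.147], 0.79)]
tab [([0.593, -0.062, 0.183], 0.57)]
cap [([0.57, -0.056, 0.008], 0.71), ([0.78, 0.163, 0.0], 0.65), ([0.817, -0.245, 0.002], 0.59)]
keeper [([0.851, -0.214, 0.056], 0.83), ([0.613, -0.068, 0.064], 0.62), ([0.737, 0.148, 0.055
[... 324 characters left out ...]
], [0.019, 0.103, 0.994, 1.108], [0.0, 0.0, 0.0, 1.0]]
housing [([0.534, -0.05, -0.001], 0.58), ([0.522, -0.042, 0.086], 0.44)]
pivot [([0.535, -0.05, 0.068], 0.69)]
press [([0.515, -0.043, 0.13], 0.89)]
bar [([0.594, -0.068, 0.148], 0.69)]
tab [([0.592, -0.062, 0.182], 0.75)]
cap [([0.572, -0.06, 0.008], 0.93), ([0.783, 0.168, 0.001], 0.78), ([0.818, -0.25, 0.001], 0.72)]
keeper [([0.739, 0.147, 0.055], 0.85), ([0.614, -0.07, 0.069], 0.67), ([0.846, -0.213, 0.056], 0.59)]
seam [([0.567, -0.051, 0.029], 0.9)]
jar [([0.435, 0.336, 0.002], 0.94), ([0.593, -0.066, 0.152], 0.44)]
bin [([0.653, 0.365, -0.001], 0.74)]
spacer [([0.472, -0.355, -0.002], 0.71)]
driver [([0.627, -0.351, 0.004], 0.61)]
```

View pics/side0.png

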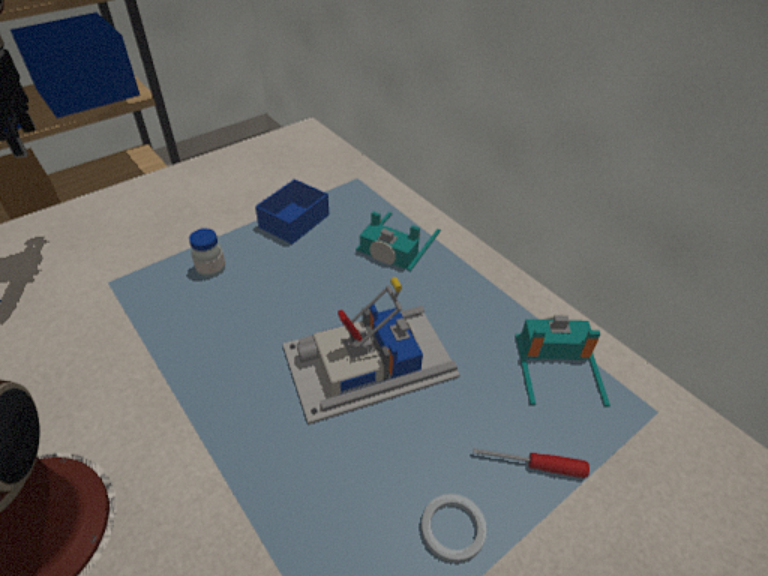

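View pics/top0.png

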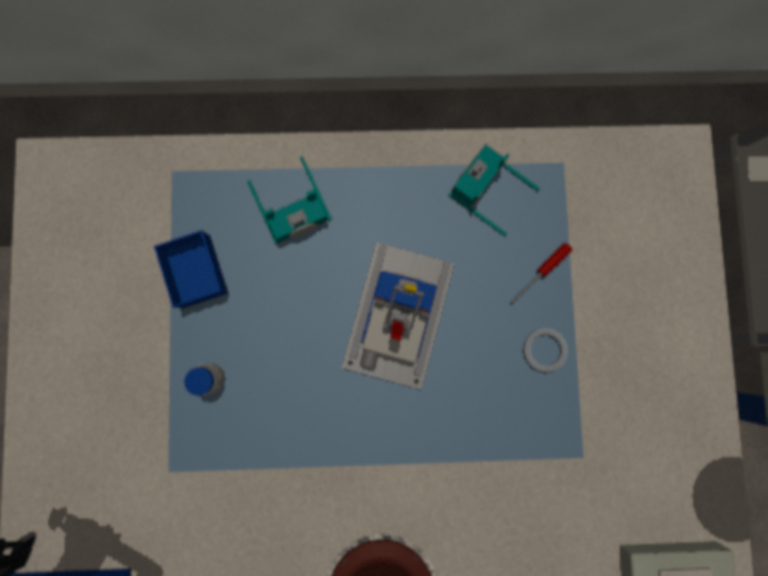

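The views show the latch near the centre: tab at about (408,287) in the top view and (396,286) in the side view, lever red at (397,330), and the blue cap just beyond. The two turquoise look-alikes are farther out. Next I'll get the yaw and the housing-frame positions.

```bash
cat >> h.py <<'E'
def fr(yaw,o):
    c,s=np.cos(yaw),np.sin(yaw);return np.array([[c,s,0],[-s,c,0],[0,0,1]]),np.array(o)
E
python3 - <<'E'
from h import *
C={}
for c in("side","top"):
    f=dict(np.load(c+".npz"));P=cloud(f);C[c]=(P,f["color"])
    m=(P[...,2]>.005)&(P[...,2]<.25)&(np.hypot(P[...,0]-.55,P[...,1]+.05)<.19)
    q=P[m]
    for lo,hi in((.005,.25),(.006,.03)):
        w=q[(q[:,2]>lo)&(q[:,2]<hi)]
        r=cv2.minAreaRect((w[:,:2]*1000).astype(np.float32));print(c,r)
        b=cv2.boxPoints(r);print(b.round().tolist())
    hsv=cv2.cvtColor(f["color"],cv2.COLOR_RGB2HSV)
    y=m&(abs(hsv[...,0].astype(int)-27)<8)&(hsv[...,1]>120);r_=m&((hsv[...,0]<8)|(hsv[...,0]>172))&(hsv[...,1]>130)&(P[...,2]>.08)
    for k in(y,r_): print(k.sum(),np.median(P[k],0).round(4),P[k].min(0).round(3),P[k].max(0).round(3))
E
```

```text
side ((550.587890625, -55.51237487792969), (169.7278289794922, 272.8081359863281), 71.71855163574219)
[[394.0, -93.0], [653.0, -179.0], [707.0, -18.0], [448.0, 68.0]]
side ((551.1055908203125, -54.09272766113281), (170.3679656982422, 270.6947937011719), 72.49430847167969)
[[396.0, -95.0], [655.0, -176.0], [706.0, -14.0], [448.0, 68.0]]
37 [ 0.5918 -0.0682  0.1832] [ 0.585 -0.076  0.177] [ 0.6   -0.054  0.187]
92 [ 0.5153 -0.0498  0.1201] [ 0.503 -0.056  0.083] [ 0.534 -0.029  0.146]
top ((544.0912475585938, -57.72798156738281), (266.90167236328125, 308.42047119140625), 52.667537689208984)
[[341.0, -70.0], [586.0, -257.0], [748.0, -45.0], [502.0, 142.0]]
top ((543.9420166015625, -52.838470458984375), (178.2585906982422, 293.53662109375), 73.08744049072266)
[[378.0, -95.0], [658.0, -181.0], [710.0, -10.0], [429.0, 75.0]]
32 [ 0.591  -0.0625  0.1823] [ 0.585 -0.076  0.078] [ 0.608 -0.053  0.186]
85 [ 0.5184 -0.0396  0.1195] [ 0.502 -0.052  0.081] [ 0.536 -0.029  0.147]
```

```bash
cat >> h.py <<'E'
YAW=-0.29; O=np.array([.537,-.0485,0]); H,_=fr(YAW,O)
RT=R.from_matrix(np.column_stack([-H[0],H[1],[0,0,-1]]))
def tcp_h(s): return H@(np.array(s["tool_pos"])-O)
def rot(s): q=np.array(s["tool_rot"]);return R.from_quat(q[[1,2,3,0]])
def go(target_h,s,Rt=RT):
    w=O+H.T@np.array(target_h);r=rot(s)
    return (r.inv().apply(w-s["tool_pos"])/.5).round(4),((r.inv()*Rt).as_rotvec()/1.5).round(4)
E
python3 - <<'E'
from h import *
s=state();print(go([.057,.001,.25],s), tcp_h(s))
E
```

```text
(array([-1.1448, -0.9228, -0.096 ]), array([ 0.    , -0.    , -0.0638])) [-0.46868068  0.51503621  0.20200047]
```

Emit:
jog_arm --motion "70 -0.07 -0.06 -0.08 0 0 0; 70 -0.16 -0.13 -0.1 0 0 -0.02; 70 -0.25 -0.2 -0.1 0 0 -0.04; 70 -0.34 -0.27 -0.1 0 0 -0.0638; 70 -0.43 -0.34 -0.1 0 0 -0.0638"

```text
time: 1.92
tool_pos: [0.3711, 0.3391, 0.2523]
tool_rot: [0.0, 0.144, 0.99, 0.0]
contact_force: [0.8, -0.0, 1.1]
gripper_width: 0.7
grasp_force: 0.0
```

Emit:
jog_arm --motion "70 -0.09 -0.07 0 0 0 0; 70 -0.18 -0.14 0 0 0 0; 70 -0.27 -0.21 0 0 0 0; 70 -0.36 -0.28 0 0 0 0; 70 -0.45 -0.35 0 0 0 0"

```text
time: 2.55
tool_pos: [0.5369, 0.1069, 0.2523]
tool_rot: [0.0, 0.145, 0.989, 0.0]
contact_force: [0.9, 0.4, 0.9]
gripper_width: 0.699
grasp_force: 0.0
```

```bash
python3 - <<'E'
from h import *
s=state();print(s["time"],go([.057,.001,.25],s), tcp_h(s),s["contact_force"],s["gripper_width"])
E
```

```text
2.55 (array([-0.2032, -0.2957,  0.0046]), array([ 0.0003,  0.0004, -0.0002])) [-0.04457569  0.14887989  0.25228654] [0.89586025 0.39079404 0.87348288] 0.6990340168859569
```

Emit:
jog_arm --motion "70 -0.06 -0.08 0 0 0 0; 70 -0.12 -0.16 0 0 0 0; 70 -0.18 -0.24 0 0 0 0; 70 -0.203 -0.295 0 0 0 0; 70 -0.203 -0.295 0 0 0 0"

```text
time: 3.18
tool_pos: [0.5911, -0.0636, 0.2517]
tool_rot: [-0.0, 0.146, 0.989, -0.0]
contact_force: [-0.3, -0.2, -0.2]
gripper_width: 0.699
grasp_force: 0.0
```

Emit:
jog_arm --motion "70 0 0 0.04 0 0 0; 70 0 0 0.08 0 0 0; 70 0 0 0.12 0 0 0; 70 0 0 0.17 0 0 0; 70 0 0 0.17 0 0 0"

```text
time: 3.8
tool_pos: [0.5887, -0.0607, 0.1629]
tool_rot: [-0.003, 0.144, 0.99, 0.0]
contact_force: [0.1, -0.9, 0.3]
gripper_width: 0.697
grasp_force: 0.0
```

```bash
python3 - <<'E'
from h import *
s=state();print(s["time"],go([.057,.001,.165],s), tcp_h(s),s["contact_force"],s["gripper_width"])
f=grab_frame("side");c=f["color"][...,::-1][130:290,180:320]
g=grab_frame("top")["color"][...,::-1][130:290,200:340]
cv2.imwrite("pics/a.png",np.hstack([cv2.resize(c,(400,457)),cv2.resize(g,(400,457))]))
E
```

```text
3.8 (array([-0.0079, -0.0042, -0.0042]), array([-0.0002, -0.0045,  0.0005])) [0.05302225 0.00310412 0.16291672] [ 0.09215698 -0.91736282  0.29742254] 0.6967820975620728
```

View pics/a.png

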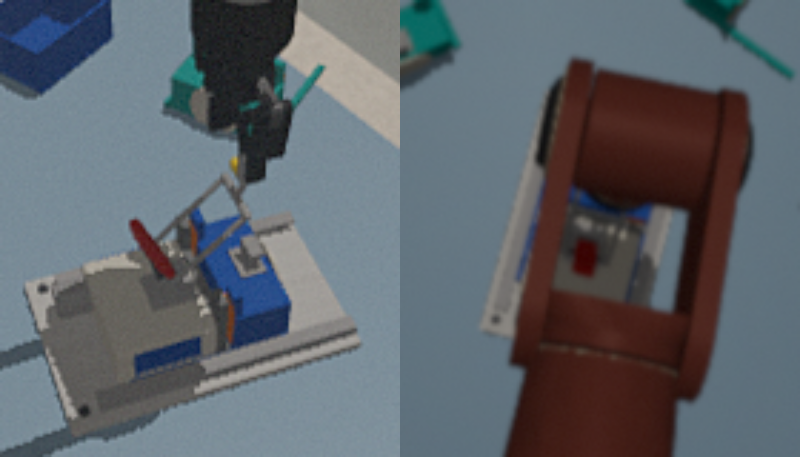

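The yellow barrel is visible at (236,160), level with the pads and between the fingers. I'll close the gripper.

Emit:
jog_arm --motion "60 0 0 0 0 0 0; 40 0 0 0 0 0 0; 20 0 0 0 0 0 0; 0 0 0 0 0 0 0; 0 0 0 0 0 0 0"

```text
time: 4.53
tool_pos: [0.591, -0.0618, 0.167]
tool_rot: [0.0, 0.145, 0.989, -0.0]
contact_force: [-0.0, -0.2, 0.2]
gripper_width: -0.001
grasp_force: 0.0
```

```bash
python3 - <<'E'
from h import *
s=state();print(s["time"],tcp_h(s),H@s["contact_force"],s["gripper_width"],s["grasp_force"])
E
```

```text
4.525 [0.05556029 0.00268893 0.16704754] [ 0.00584306 -0.15765831  0.24971277] -0.0008389126938077933 0.0
```

```bash
python3 - <<'E'
from h import *
f=grab_frame("side");c=f["color"][...,::-1][150:250,210:310]
cv2.imwrite("pics/b.png",cv2.resize(c,(600,600),interpolation=cv2.INTER_CUBIC))
P=cloud(f);hsv=cv2.cvtColor(f["color"],cv2.COLOR_RGB2HSV)
y=(abs(hsv[...,0].astype(int)-27)<8)&(hsv[...,1]>120)&(P[...,2]>.07)&(P[...,2]<.25)&(np.hypot(P[...,0]-.55,P[...,1]+.05)<.19)
print(y.sum(),[(H@(p-O)).round(4) for p in P[y]])
T=f["world_from_camera"];K=f["intrinsics"]
s=state()
for p in (np.array(s["tool_pos"]),np.array([.592,-.0635,.1825])):
    c=(p-T[:3,3])@T[:3,:3];print(K[0,2]+K[0,0]*c[0]/-c[2],K[1,2]+K[1,1]*-c[1]/-c[2])
print([(d["at"],H@(d["at"]-O),d["p"]) for d in place_of("side","tab")+place_of("side","bar")])
E
```

```text
34 [array([ 0.0544, -0.01  ,  0.2044]), array([ 0.0528, -0.0029,  0.1953]), array([0.0595, 0.0062, 0.1846]), array([0.0616, 0.0053, 0.1848]), array([0.0541, 0.0054, 0.1839]), array([0.0557, 0.0031, 0.1855]), array([0.0582, 0.0031, 0.1847]), array([0.061 , 0.0036, 0.1833]), array([0.0641, 0.0049, 0.181 ]), array([0.055 , 0.0071, 0.1787]), array([0.0547, 0.0006, 0.1849]), array([ 0.0566, -0.0008,  0.1855]), array([ 0.0589, -0.0012,  0.1852]), array([ 0.0611, -0.0019,  0.1851]), array([ 0.0542, -0.0007,  0.183 ]), array([ 0.0558, -0.0028,  0.1845]), array([ 0.0578, -0.004 ,  0.1849]), array([ 0.0609, -0.0029,  0.1828]), array([ 0.0634, -0.0028,  0.1818]), array([ 0.0554, -0.0041,  0.1825]), array([ 0.0562, -0.0077,  0.1857]), array([ 0.0587, -0.0078,  0.1849]), array([ 0.0614, -0.0075,  0.1837]), array([ 0.0541, -0.0072,  0.1826]), array([ 0.0554, -0.0098,  0.1846]), array([ 0.0584, -0.0088,  0.1826]), array([ 0.0608, -0.0092,  0.1822]), array([ 0.0567, -0.0073,  0.1786]), array([ 0.0583, -0.0093,  0.1799]), array([ 0.061 , -0.009 ,  0.1787]), array([ 0.0634, -0.0095,  0.1783]), array([ 0.0558, -0.0095,  0.1776]), array([ 0.0581, -0.0101,  0.1775]), array([ 0.0608, -0.0097,  0.1761])]
261.72785160871734 192.7151605310547
262.76438406262184 188.2850919002079
[([0.5906, -0.0608, 0.1836], array([0.05487908, 0.00354064, 0.1836    ]), 0.71), ([0.5913, -0.0687, 0.1491], array([ 0.05780888, -0.00382932,  0.1491    ]), 0.62), ([0.5385, -0.0473, -0.0019], array([ 0.00109422,  0.00157882, -0.0019    ]), 0.21), ([0.6149, -0.0718, 0.0672], array([ 8.13098847e-02, -5.14039638e-05,  6.72000000e-02]), 0.17), ([0.6569, 0.3669, -0.0002], array([-3.89111363e-03,  4.32340178e-01, -2.00000000e-04]), 0.15)]
```

View pics/b.png

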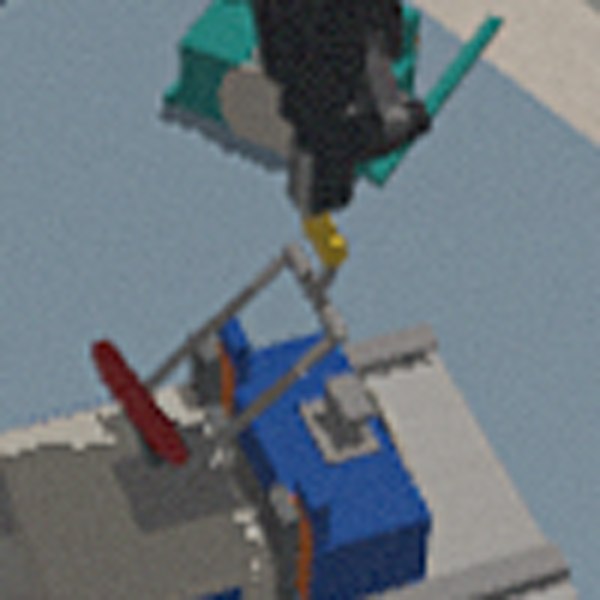

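```bash
python3 - <<'E'
from h import *
s=state();print(s["tool_pos"],s["time"],s["gripper_width"],tcp_h(s))
f=grab_frame("side");P=cloud(f);hsv=cv2.cvtColor(f["color"],cv2.COLOR_RGB2HSV)
print((H@(P[150:196:3,256:272:3]-O).reshape(-1,3).T).T.reshape(16,6,3)[:,:,:].round(3).tolist())
E
```

```text
[ 0.59096623 -0.06178536  0.16694029] 4.675 0.0019683420586195637 [0.05551179 0.00270115 0.16694029]
[[[0.04, 0.009, 0.295], [0.046, 0.007, 0.295], [0.045, -0.011, 0.309], [0.043, -0.031, 0.325], [0.048, -0.034, 0.325], [0.054, -0.035, 0.324]], [[0.039, 0.007, 0.289], [0.039, -0.01, 0.302], [0.044, -0.013, 0.303], [0.045, -0.025, 0.312], [0.048, -0.033, 0.317], [0.054, -0.036, 0.318]], [[0.04, 0.008, 0.28], [0.037, -0.014, 0.298], [0.043, -0.017, 0.298], [0.045, -0.027, 0.306], [0.048, -0.035, 0.311], [0.055, -0.035, 0.309]], [[0.04, 0.006, 0.272], [0.037, -0.016, 0.291], [0.043, -0.017, 0.29], [0.046, -0.026, 0.297], [0.047, -0.038, 0.306], [0.055, -0.036, 0.301]], [[0.04, 0.007, 0.263], [0.039, -0.012, 0.279], [0.046, -0.012, 0.277], [0.046, -0.027, 0.289], [0.049, -0.036, 0.295], [0.052, -0.042, 0.299]], [[0.045, 0.018, 0.244], [0.04, -0.011, 0.27], [0.047, -0.011, 0.267], [0.048, -0.022, 0.276], [0.059, -0.014, 0.266], [0.052, -0.044, 0.293]], [[0.043, 0.013, 0.24], [0.039, -0.013, 0.263], [0.046, -0.012, 0.26], [0.054, -0.012, 0.258], [0.048, -0.039, 0.282], [0.052, -0.045, 0.28
[... 578 characters left out ...]
[0.123, 0.199, -0.002], [0.045, -0.004, 0.208], [0.05, -0.009, 0.212], [0.057, -0.009, 0.209], [0.067, -0.004, 0.201], [0.166, 0.181, -0.0]], [[0.117, 0.182, 0.003], [0.126, 0.181, 0.001], [0.052, -0.005, 0.197], [0.143, 0.175, 0.0], [0.151, 0.17, 0.002], [0.162, 0.171, -0.002]], [[0.112, 0.172, 0.001], [0.121, 0.169, 0.001], [0.055, 0.001, 0.181], [0.06, -0.004, 0.184], [0.148, 0.162, -0.002], [0.156, 0.158, -0.0]], [[0.109, 0.163, -0.002], [0.056, 0.02, 0.153], [0.052, -0.007, 0.18], [0.058, -0.011, 0.182], [0.142, 0.148, 0.0], [0.151, 0.146, -0.001]], [[0.049, 0.022, 0.143], [0.053, 0.011, 0.152], [0.12, 0.143, 0.001], [0.062, -0.002, 0.161], [0.136, 0.135, 0.002], [0.145, 0.133, 0.001]]]
```

The fingertips end near z = 0.197 in the depth image, though the TCP reads 0.167. So the real tip is about 30 mm above the reported TCP, and the fingers closed above the barrel. I'll reopen, go down 30 mm and watch the force.

Emit:
jog_arm --motion "60 0 0 0 0 0 0; 60 0 0 0 0 0 0; 60 0.002 0 0.02 0 0 0; 60 0.002 0 0.04 0 0 0; 60 0.002 0.002 0.06 0 0 0"

```text
time: 5.35
tool_pos: [0.5899, -0.0604, 0.1357]
tool_rot: [-0.001, 0.145, 0.989, 0.0]
contact_force: [-0.2, -0.4, -1.0]
gripper_width: 0.599
grasp_force: 0.0
```

Emit:
jog_arm --motion "60 0 0 0 0 0 0; 40 0 0 0 0 0 0; 20 0 0 0 0 0 0; 0 0 0 0 0 0 0; 0 0 0 0 0 0 0"

```text
time: 5.98
tool_pos: [0.5908, -0.0613, 0.1378]
tool_rot: [0.001, 0.145, 0.989, -0.001]
contact_force: [1.0, -4.1, 1.7]
gripper_width: 0.21
grasp_force: 58.6
```

```bash
python3 - <<'E'
from h import *
s=state();print(s["time"],tcp_h(s),H@s["contact_force"],s["gripper_width"],s["grasp_force"])
E
```

```text
5.975 [0.05520635 0.00309642 0.13776699] [ 2.17667506 -3.67188167  1.7083441 ] 0.21032735297268557 58.607738614082336
```

Tab gripped, about 18 mm wide. Now I'll pull it out, which swings the lever forward.

Emit:
jog_arm --motion "0 0 -0.006 0 0 0 0; 0 -0.018 -0.006 0.005 0 0 0; 0 -0.036 -0.006 0.01 0 0 0; 0 -0.055 -0.006 0.019 0 0 0; 0 -0.055 -0.006 0.019 0 0 0"

```text
time: 6.6
tool_pos: [0.6136, -0.0707, 0.1242]
tool_rot: [-0.004, 0.144, 0.99, 0.0]
contact_force: [-6.6, 1.2, -3.2]
gripper_width: 0.206
grasp_force: 58.6
```

```bash
cat > st.py <<'E'
from h import *
s=state();print(s["time"],(tcp_h(s)*1000).round(1),(H@s["contact_force"]).round(1),s["ft_torque"].round(2),s["gripper_width"].round(3),s["grasp_force"].round(1), (rot(s).inv()*RT).as_rotvec().round(3))
E
python3 st.py; python3 - <<'E'
from h import *
f=grab_frame("side")
print([(n,[((H@(d["at"]-O)).round(4),d["p"]) for d in place_of("side",n)[:2]]) for n in("press","bar","tab","keeper","cap")])
E
```

```text
[('press', [(array([-0.0087, -0.0002,  0.1272]), 0.97), (array([ 0.0315, -0.0004,  0.011 ]), 0.49)]), ('bar', [(array([ 0.075 , -0.0041,  0.1369]), 0.78)]), ('tab', [(array([0.0788, 0.0035, 0.1663]), 0.57)]), ('keeper', [(array([ 0.0803, -0.0001,  0.0649]), 0.67), (array([0.138 , 0.2426, 0.0548]), 0.6)]), ('cap', [(array([0.0334, 0.0043, 0.0091]), 0.78), (array([ 0.325 , -0.1117,  0.003 ]), 0.75)])]Traceback (most recent call last):
  File "st.py", line 2, in <module>
    s=state();print(s["time"],(tcp_h(s)*1000).round(1),(H@s["contact_force"]).round(1),s["ft_torque"].round(2),s["gripper_width"].round(3),s["grasp_force"].round(1), (rot(s).inv()*RT).as_rotvec().round(3))
                                                                                                               ^^^^^^^^^^^^^^^^^^^^^^^^
AttributeError: 'float' object has no attribute 'round'
```

Emit:
jog_arm --motion "0 -0.015 0 0.01 0 0 0; 0 -0.03 0 0.022 0 0 0; 0 -0.042 0 0.04 0 0 0; 0 -0.053 0 0.06 0 0 0; 0 -0.053 0 0.06 0 0 0"

```text
time: 7.52
tool_pos: [0.6425, -0.0794, 0.0977]
tool_rot: [0.001, 0.145, 0.989, -0.0]
contact_force: [0.1, -0.6, 1.1]
gripper_width: 0.207
grasp_force: 59.0
```

```bash
cat > st.py <<'E'
from h import *
s=state();print(s["time"],(tcp_h(s)*1000).round(1),(H@s["contact_force"]).round(1),np.round(s["ft_torque"],2),round(float(s["gripper_width"]),3),round(float(s["grasp_force"]),1), (rot(s).inv()*RT).as_rotvec().round(3))
def pl(names,cam="side"):
    grab_frame(cam)
    for n in names: print(n,[((H@(d["at"]-O)*1000).round(1).tolist(),d["p"]) for d in place_of(cam,n) if np.hypot(*(d["at"]-O)[:2])<.16][:1])
import sys
if len(sys.argv)>1: pl(sys.argv[1:])
E
python3 st.py press bar tab
```

```text
7.525 [109.9   0.6  97.7] [ 0.3 -0.5  1.1] [-0.01  0.31  0.09] 0.207 59.0 [-0.     0.002 -0.   ]
press [([13.5, 1.2, 126.0], 0.6)]
bar [([90.3, -3.2, 112.2], 0.52)]
tab [([33.7, 1.7, 10.2], 0.55)]
```

Emit:
jog_arm --motion "0 -0.01 0 0.015 0 0 0; 0 -0.018 0 0.03 0 0 0; 0 -0.022 0 0.045 0 0 0; 0 -0.024 0 0.056 0 0 0; 0 -0.024 0 0.056 0 0 0"

```text
time: 8.35
tool_pos: [0.6536, -0.0826, 0.0695]
tool_rot: [0.001, 0.145, 0.989, -0.0]
contact_force: [2.5, -1.0, 2.5]
gripper_width: 0.209
grasp_force: 59.8
```

```bash
python3 st.py press bar keeper
```

```text
8.35 [121.5   0.7  69.5] [ 2.7 -0.2  2.5] [-0.09 -0.11  0.05] 0.209 59.8 [ 0.     0.002 -0.   ]
press [([17.5, 1.7, 129.3], 0.77)]
bar [([91.3, -3.2, 90.0], 0.72)]
keeper []
```

Emit:
jog_arm --motion "0 -0.001 0 0.01 0 0 0; 0 -0.002 0 0.02 0 0 0; 0 -0.002 0 0.03 0 0 0; 0 -0.002 0 0.04 0 0 0; 0 -0.002 0 0.04 0 0 0"

```text
time: 9.18
tool_pos: [0.6547, -0.0828, 0.0494]
tool_rot: [0.001, 0.145, 0.989, -0.0]
contact_force: [6.3, -2.4, 3.4]
gripper_width: 0.21
grasp_force: 60.3
```

```bash
python3 st.py press bar keeper
```

```text
9.175 [122.6   0.8  49.4] [ 6.8 -0.5  3.4] [-0.23 -0.55  0.  ] 0.21 60.3 [ 0.     0.002 -0.   ]
press [([15.8, -0.2, 129.2], 0.84)]
bar [([90.1, -2.6, 72.7], 0.78)]
keeper [([82.3, 0.7, 63.5], 0.91)]
```

Emit:
jog_arm --motion "0 -0.004 0 0 0 0 0; 0 -0.008 0 0 0 0 0; 0 -0.008 0 0 0 0 0; 0 -0.008 0 0.004 0 0 0; 0 -0.008 0 0.004 0 0 0"

```text
time: 10.0
tool_pos: [0.6562, -0.0835, 0.0464]
tool_rot: [-0.001, 0.144, 0.99, -0.0]
contact_force: [-5.1, 1.1, 1.7]
gripper_width: 0.213
grasp_force: 60.0
```

```bash
python3 st.py press; python3 - <<'E'
from h import *
c=grab_frame("side")["color"][...,::-1][160:250,210:310]
cv2.imwrite("pics/c.png",cv2.resize(c,(660,594),interpolation=cv2.INTER_CUBIC))
E
```

```text
10.0 [124.3   0.6  46.4] [-5.2 -0.4  1.7] [0.19 1.06 0.1 ] 0.213 60.0 [-0.    -0.003  0.   ]
press [([18.6, 2.7, 130.5], 0.7)]
```

View pics/c.png

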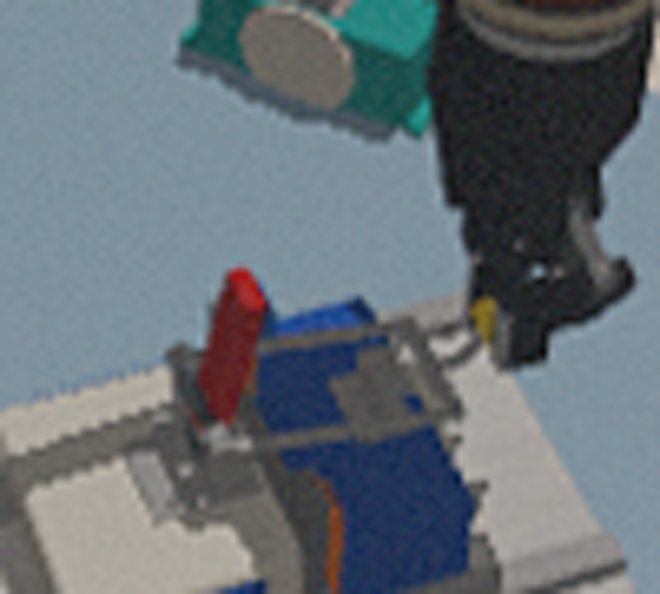

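The picture shows the bar at (440,385), clear outside the lip at (375,390), with wires straddling the keeper. Going down gently.

Emit:
jog_arm --motion "0 0 0 0.004 0 0 0; 0 0 0 0.008 0 0 0; 0 0 0 0.012 0 0 0; 0 0 0 0.014 0 0 0; 0 0 0 0.014 0 0 0"

```text
time: 10.78
tool_pos: [0.6578, -0.0836, 0.0406]
tool_rot: [0.0, 0.145, 0.989, 0.0]
contact_force: [-4.2, 1.1, 2.2]
gripper_width: 0.21
grasp_force: 59.4
```

```bash
python3 st.py bar bar keeper
```

```text
10.775 [125.8   0.9  40.6] [-4.3 -0.1  2.2] [ 0.27  0.8  -0.11] 0.21 59.4 [ 0.     0.001 -0.   ]
bar [([93.7, -3.0, 66.8], 0.54)]
bar [([93.7, -3.0, 66.8], 0.54)]
keeper [([80.2, -0.2, 64.4], 0.8)]
```

Bar at z of about 67. I'll lower it a little more and feel for the cap top.

Emit:
jog_arm --motion "0 0 0 0.003 0 0 0; 0 0 0 0.006 0 0 0; 0 0 0 0.006 0 0 0; 0 0 0 0.006 0 0 0; 0 0 0 0.006 0 0 0"

```text
time: 11.6
tool_pos: [0.6579, -0.084, 0.0378]
tool_rot: [0.001, 0.145, 0.99, -0.0]
contact_force: [-1.0, -1.3, 2.1]
gripper_width: 0.209
grasp_force: 59.2
```

```bash
python3 st.py bar
```

```text
11.6 [126.    0.6  37.8] [-0.6 -1.5  2.1] [-0.06  0.41  0.12] 0.209 59.2 [-0.     0.001 -0.   ]
bar [([94.1, -4.5, 64.2], 0.65)]
```

Emit:
jog_arm --motion "0 0.005 0 0 0 0 0; 0 0.01 0 0 0 0 0; 0 0.015 0 0 0 0 0; 0 0.02 0 0 0 0 0; 0 0.02 0 0 0 0 0"

```text
time: 12.32
tool_pos: [0.6505, -0.0817, 0.0392]
tool_rot: [0.003, 0.145, 0.989, -0.0]
contact_force: [6.0, -2.8, 1.3]
gripper_width: 0.208
grasp_force: 59.2
```

```bash
python3 st.py bar press keeper
```

```text
12.325 [118.3   0.6  39.2] [ 6.5 -1.   1.3] [-0.32 -0.58  0.13] 0.208 59.2 [ 0.     0.007 -0.   ]
bar [([85.0, -1.9, 68.2], 0.7)]
press [([3.8, 1.7, 127.7], 0.71)]
keeper [([81.5, -2.0, 66.0], 0.75)]
```

Emit:
jog_arm --motion "0 0.004 0 0.001 0 0 0; 0 0.008 0 0.001 0 0 0; 0 0.01 0 0.001 0 0 0; 0 0.01 0 0.001 0 0 0; 0 0.01 0 0.001 0 0 0"

```text
time: 13.15
tool_pos: [0.6456, -0.0802, 0.0384]
tool_rot: [0.003, 0.145, 0.989, -0.0]
contact_force: [3.7, -2.6, 2.2]
gripper_width: 0.21
grasp_force: 59.2
```

```bash
python3 st.py bar press keeper; python3 - <<'E'
from h import *
c=grab_frame("side")["color"][...,::-1][160:250,210:310]
cv2.imwrite("pics/d.png",cv2.resize(c,(660,594),interpolation=cv2.INTER_CUBIC))
E
```

```text
13.15 [113.1   0.6  38.4] [ 4.3 -1.4  2.2] [-0.36 -0.55  0.1 ] 0.21 59.2 [ 0.     0.006 -0.   ]
bar [([79.7, -4.4, 64.9], 0.46)]
press [([-11.0, 0.2, 128.9], 0.8)]
keeper [([80.9, 1.9, 66.9], 0.78)]
```

View pics/d.png

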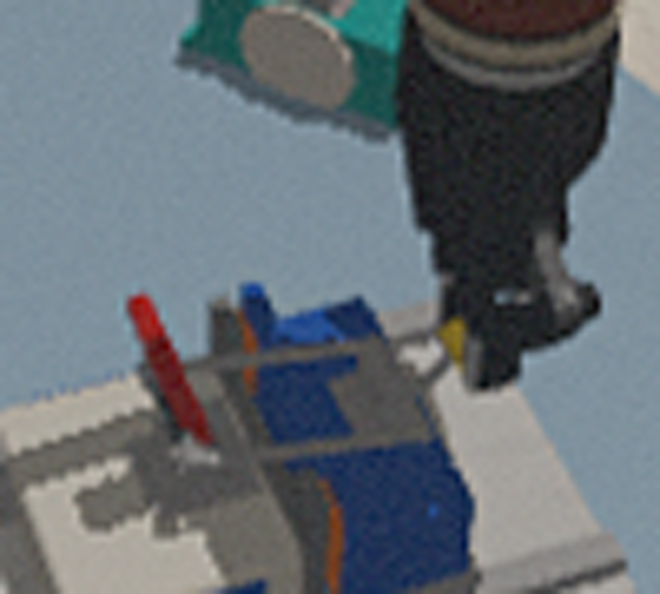

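The bar now lies against the keeper under the lip at about (400,395). One last nudge inward to feel the post.

Emit:
jog_arm --motion "0 0.003 0 0 0 0 0; 0 0.005 0 0 0 0 0; 0 0.005 0 0 0 0 0; 0 0.005 0 0 0 0 0; 0 0.005 0 0 0 0 0"

```text
time: 14.02
tool_pos: [0.644, -0.0798, 0.0388]
tool_rot: [0.004, 0.145, 0.989, -0.001]
contact_force: [6.6, -3.1, 1.5]
gripper_width: 0.211
grasp_force: 59.1
```

```bash
python3 st.py press
```

```text
14.025 [111.5   0.6  38.8] [ 7.2 -1.1  1.5] [-0.37 -0.8   0.15] 0.211 59.1 [ 0.     0.008 -0.   ]
press [([-16.1, 0.0, 125.6], 0.89)]
```

Emit:
jog_arm --motion "20 0 0 0 0 0 0; 40 0 0 0 0 0 0; 55 0 0 0 0 0 0; 55 0 0 0 0 0 0; 55 0 0 0 0 0 0"

```text
time: 14.75
tool_pos: [0.6404, -0.0785, 0.0366]
tool_rot: [-0.0, 0.145, 0.989, 0.0]
contact_force: [1.0, 0.2, 0.6]
gripper_width: 0.551
grasp_force: 0.0
```

Emit:
jog_arm --motion "55 0 0 -0.03 0 0 0; 55 0 0 -0.09 0 0 0; 55 0 0 -0.15 0 0 0; 30 0 0 -0.22 0 0 0; 0 0 0 -0.22 0 0 0"

```text
time: 15.38
tool_pos: [0.6436, -0.0793, 0.1528]
tool_rot: [0.005, 0.145, 0.989, -0.0]
contact_force: [0.6, 0.0, -0.6]
gripper_width: 0.132
grasp_force: 0.0
```

```bash
python3 st.py press bar tab keeper; python3 - <<'E'
from h import *
c=grab_frame("side")["color"][...,::-1][160:250,210:310]
cv2.imwrite("pics/e.png",cv2.resize(c,(660,594),interpolation=cv2.INTER_CUBIC))
E
```

```text
15.375 [111.    0.9 152.8] [ 0.6  0.2 -0.6] [-0.04 -0.   -0.04] 0.132 0.0 [ 0.001  0.009 -0.   ]
press [([76.0, -2.3, 63.3], 0.62)]
bar [([80.6, -4.6, 64.5], 0.67)]
tab [([105.2, 1.2, 84.7], 0.68)]
keeper [([81.3, 0.8, 63.9], 0.74)]
```

View pics/e.png

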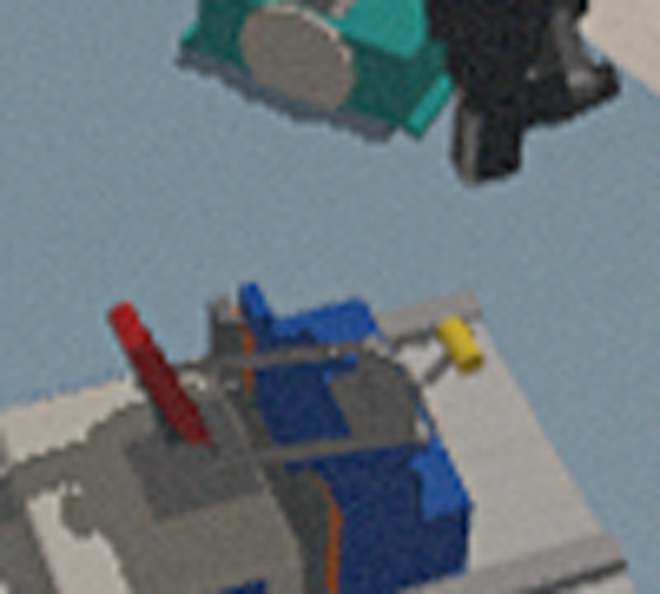

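The tab stayed put at (460,345), with the bar behind the keeper. Now over to the lever.

Emit:
jog_arm --motion "0 0.05 0 0 0 0 0; 0 0.1 -0.002 0 0 0 0; 0 0.15 -0.002 0 0 0 0; 0 0.178 -0.002 0 0 0 0; 0 0.178 -0.002 0 0 0 0"

```text
time: 16.3
tool_pos: [0.5546, -0.054, 0.1465]
tool_rot: [-0.0, 0.144, 0.99, 0.0]
contact_force: [0.4, -0.1, -0.1]
gripper_width: 0.001
grasp_force: 0.0
```

Emit:
jog_arm --motion "0 0 0 0.04 0 0 0; 0 0 0 0.08 0 0 0; 0 0 0 0.12 0 0 0; 0 0 0 0.12 0 0 0; 0 0 0 0.12 0 0 0"

```text
time: 16.92
tool_pos: [0.5554, -0.0543, 0.087]
tool_rot: [-0.0, 0.145, 0.989, -0.0]
contact_force: [0.6, -0.3, 0.2]
gripper_width: 0.001
grasp_force: 0.0
```

```bash
python3 st.py press; python3 - <<'E'
from h import *
f=grab_frame("side");P=(cloud(f)-O)@H.T;hsv=cv2.cvtColor(f["color"],cv2.COLOR_RGB2HSV)
r=((hsv[...,0]<8)|(hsv[...,0]>172))&(hsv[...,1]>130)&(P[...,2]>.07)&(P[...,2]<.2)&(np.hypot(P[...,0],P[...,1])<.1)
k=(f["color"].max(-1)<60)&(abs(P[...,1])<.03)&(abs(P[...,0])<.06)&(P[...,2]>.1)&(P[...,2]<.2)
for m in(r,k): print(m.sum(),np.percentile(P[m],[2,50,98],axis=0).round(4).tolist())
E
```

```text
16.925 [19.3 -0.3 87. ] [ 0.6 -0.1  0.2] [ 0.01  0.03 -0.  ] 0.001 0.0 [-0. -0. -0.]
press [([-17.6, 2.1, 127.6], 0.62)]
88 [[-0.03, -0.011, 0.084], [-0.0193, -0.0089, 0.1207], [-0.0032, 0.0078, 0.1453]]
129 [[0.0031, -0.0281, 0.1282], [0.0098, -0.0135, 0.173], [0.0257, 0.0093, 0.1986]]
```

Emit:
jog_arm --motion "0 0 0 -0.018 0 0 0; 0 0.02 0 -0.018 0 0 0; 0 0.04 0 -0.018 0 0 0; 0 0.05 0 -0.018 0 0 0; 0 0.05 0 -0.018 0 0 0"

```text
time: 17.7
tool_pos: [0.5307, -0.0469, 0.0959]
tool_rot: [-0.0, 0.144, 0.99, 0.0]
contact_force: [0.4, 0.4, -0.2]
gripper_width: 0.003
grasp_force: 0.0
```

```bash
python3 st.py press
```

```text
17.7 [-6.5 -0.2 95.9] [ 0.3  0.4 -0.2] [-0.02 -0.04  0.06] 0.003 0.0 [ 0. -0.  0.]
press [([-16.9, -0.3, 126.8], 0.88)]
```

Just about touching. Now I'll follow the arc, to q of about 0.8 first.

Emit:
jog_arm --motion "0 0.006 0 0.001 0 0 0; 0 0.012 0 0.003 0 0 0; 0 0.018 0 0.006 0 0 0; 0 0.024 0 0.01 0 0 0; 0 0.024 0 0.01 0 0 0"

```text
time: 18.42
tool_pos: [0.5196, -0.0436, 0.0912]
tool_rot: [0.0, 0.145, 0.99, -0.0]
contact_force: [0.7, -0.9, 2.8]
gripper_width: 0.002
grasp_force: 1.0
```

```bash
python3 st.py press bar cap
```

```text
18.425 [-18.1  -0.2  91.2] [ 1.  -0.6  2.8] [-0.   -0.12 -0.03] 0.002 1.0 [ 0.  0. -0.]
press [([-31.4, -1.8, 125.5], 0.83)]
bar [([77.8, -2.9, 71.4], 0.68)]
cap [([31.9, 5.3, 7.3], 0.62)]
```

Emit:
jog_arm --motion "0 0.011 0 0.007 0 0 0; 0 0.022 0 0.014 0 0 0; 0 0.031 0 0.023 0 0 0; 0 0.04 0 0.033 0 0 0; 0 0.04 0 0.033 0 0 0"

```text
time: 19.25
tool_pos: [0.4998, -0.0376, 0.074]
tool_rot: [-0.001, 0.144, 0.99, 0.0]
contact_force: [0.7, 0.2, 2.7]
gripper_width: 0.001
grasp_force: 1.0
```

```bash
python3 st.py press bar cap
```

```text
19.25 [-38.8  -0.2  74. ] [0.6 0.4 2.7] [ 0.11 -0.03 -0.01] 0.001 1.0 [ 0.    -0.001  0.   ]
press [([-51.8, -0.2, 109.2], 0.66)]
bar [([73.6, -4.4, 70.8], 0.71)]
cap [([27.8, 2.0, 9.3], 0.75)]
```

Emit:
jog_arm --motion "0 0.008 0 0.011 0 0 0; 0 0.014 0 0.021 0 0 0; 0 0.018 0 0.028 0 0 0; 0 0.02 0 0.033 0 0 0; 0 0.02 0 0.033 0 0 0"

```text
time: 20.08
tool_pos: [0.4909, -0.035, 0.0578]
tool_rot: [-0.0, 0.145, 0.989, 0.0]
contact_force: [0.1, 0.4, 2.4]
gripper_width: -0.003
grasp_force: 1.4
```

```bash
python3 st.py press bar cap keeper
```

```text
20.075 [-48.   -0.3  57.8] [-0.   0.4  2.4] [ 0.05 -0.07 -0.02] -0.003 1.4 [ 0. -0. -0.]
press [([-61.4, 3.3, 91.4], 0.93)]
bar [([74.6, -2.4, 70.0], 0.7)]
cap [([31.4, -1.8, 10.0], 0.8)]
keeper [([25.7, -2.6, 10.0], 0.68)]
```

Emit:
jog_arm --motion "0 0.002 0 0.004 0 0 0; 0 0.003 0 0.008 0 0 0; 0 0.004 0 0.012 0 0 0; 0 0.004 0 0.014 0 0 0; 0 0.004 0 0.014 0 0 0"

```text
time: 20.95
tool_pos: [0.4885, -0.0343, 0.0504]
tool_rot: [-0.001, 0.145, 0.989, 0.0]
contact_force: [0.2, 0.2, 0.6]
gripper_width: 0.003
grasp_force: 0.5
```

```bash
python3 st.py press bar cap
```

```text
20.95 [-50.6  -0.3  50.4] [0.1 0.2 0.6] [ 0.04  0.02 -0.09] 0.003 0.5 [-0.    -0.001 -0.   ]
press [([-62.8, 1.1, 82.0], 0.96)]
bar [([73.3, -2.5, 70.9], 0.66)]
cap [([25.3, -0.6, 10.4], 0.91)]
```

Emit:
jog_arm --motion "0 0 0 0.002 0 0 0; 0 0 0 0.004 0 0 0; 0 0 0 0.005 0 0 0; 0 0 0 0.005 0 0 0; 0 0 0 0.005 0 0 0"

```text
time: 21.78
tool_pos: [0.4891, -0.0345, 0.0487]
tool_rot: [0.0, 0.145, 0.989, -0.0]
contact_force: [-1.3, -0.1, 4.0]
gripper_width: 0.0
grasp_force: 1.9
```

Emit:
jog_arm --motion "0 0 0 0.001 0 0 0; 0 0 0 0.002 0 0 0; 0 0 0 0.003 0 0 0; 0 0 0 0.003 0 0 0; 0 0 0 0.003 0 0 0"

```text
time: 22.4
tool_pos: [0.4892, -0.0345, 0.0484]
tool_rot: [-0.0, 0.144, 0.99, -0.0]
contact_force: [-5.1, 0.0, 12.1]
gripper_width: -0.0
grasp_force: 5.3
```

On the stop, 12 N. Firm press to about 20 N and hold.

Emit:
jog_arm --motion "0 0 0 0.003 0 0 0; 0 0 0 0.003 0 0 0; 0 0 0 0.003 0 0 0; 0 0 0 0.003 0 0 0; 0 0 0 0.003 0 0 0"

```text
time: 23.02
tool_pos: [0.4893, -0.0346, 0.0482]
tool_rot: [-0.0, 0.144, 0.99, -0.0]
contact_force: [-9.9, 1.9, 19.0]
gripper_width: -0.003
grasp_force: 8.5
```

Emit:
jog_arm --motion "0 0 0 0 0 0 0; 0 0 0 0 0 0 0; 0 0 0 0 0 0 0; 0 0 0 0 0 0 0; 0 0 0 0 0 0 0"

```text
time: 23.65
tool_pos: [0.4894, -0.0346, 0.0482]
tool_rot: [-0.0, 0.144, 0.99, -0.0]
contact_force: [-8.8, 2.1, 18.2]
gripper_width: -0.002
grasp_force: 8.5
```

Emit:
jog_arm --motion "0 0 0 -0.01 0 0 0; 0 0 0 -0.04 0 0 0; 0 0 0 -0.12 0 0 0; 0 0 0 -0.22 0 0 0; 0 0 0 -0.3 0 0 0"

```text
time: 24.28
tool_pos: [0.4895, -0.0346, 0.198]
tool_rot: [0.001, 0.145, 0.989, -0.0]
contact_force: [0.8, 0.5, -0.6]
gripper_width: 0.002
grasp_force: 0.0
```

Emit:
jog_arm --motion "0 0.08 0 0 0 0 0; 0 0.16 0.03 0 0 0 0; 0 0.2 0.1 0 0 0 0; 0 0.2 0.18 0 0 0 0; 0 0.2 0.18 0 0 0 0"

```text
time: 24.9
tool_pos: [0.419, 0.0821, 0.1959]
tool_rot: [0.0, 0.143, 0.99, 0.0]
contact_force: [-0.1, -1.6, 0.5]
gripper_width: -0.002
grasp_force: 0.0
```

```bash
python3 st.py press bar cap keeper; python3 - <<'E'
from h import *
c=grab_frame("side")["color"][...,::-1][150:280,180:310]
cv2.imwrite("pics/f.png",cv2.resize(c,(600,600),interpolation=cv2.INTER_CUBIC))
f=grab_frame("side");P=(cloud(f)-O)@H.T;hsv=cv2.cvtColor(f["color"],cv2.COLOR_RGB2HSV)
r=((hsv[...,0]<8)|(hsv[...,0]>172))&(hsv[...,1]>130)&(P[...,2]>.06)&(P[...,2]<.2)&(np.hypot(P[...,0],P[...,1])<.12)
q=P[r];print(np.polyfit(q[:,0],q[:,2],1),q.min(0),q.max(0))
E
```

```text
24.9 [-150.4   91.4  195.9] [ 0.3 -1.5  0.5] [-0.07 -0.03 -0.02] -0.002 0.0 [0.001 0.001 0.004]
press [([-64.5, 1.6, 78.5], 0.96)]
bar [([69.5, -3.6, 72.4], 0.56)]
cap [([28.7, -1.1, 10.7], 0.79)]
keeper [([74.9, -2.8, 63.2], 0.61)]
[-0.15665322  0.06840525] [-0.0828606  -0.01093806  0.06380622] [-0.00860934  0.0186108   0.08388267]
```

View pics/f.png

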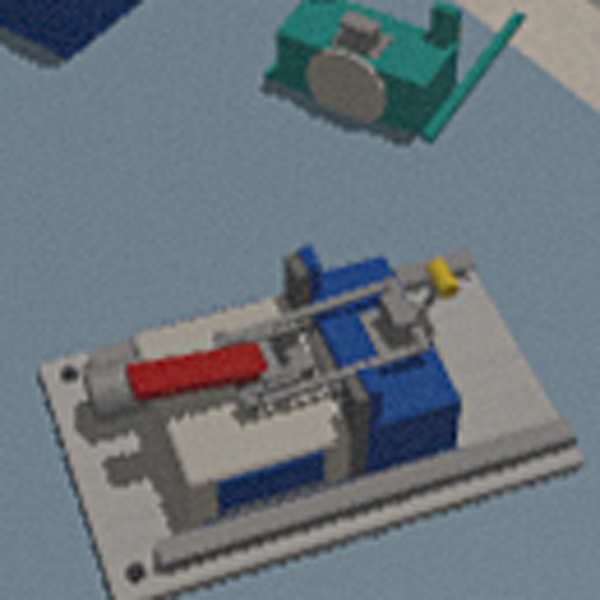

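The handle lies at 9° above level on its stop at (195,370), the seam is shut at (355,410), and the bar is behind the keeper at (425,335).

```bash
python3 -c "from plant import *;print(job_done())"
```

```text
the job is handed in; nothing more can be done
None
```

The latch is closed and the job is handed in: the bail bar is hooked behind the keeper, the cap is pulled shut, and the lever is on its stop, set with one press of about 20 N for over half a second and then released.

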